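# Square up a tray stack and peel off the clinging cover tray

## Robot

A 7-joint arm with a two-finger parallel gripper is mounted at the origin on the work surface. World frame = base frame: x ahead of the robot, y to its left, z up, the work surface at z = 0. Lengths are in m, angles in rad, forces in N, time in s.
With the tool pointing down it reaches from about 0.4 to 0.85 m from the base axis. Payload 4.4 kg.
Tool frame: the origin (TCP) lies at the very end of the fingers, on their centre line; the grasp point (between the pads) lies 19 mm behind it; z points along the fingers, y is the line along which they close (so a half turn about z gives the same grasp; the last joint's range is limited). The gripper opens to 94 mm and grips with 3 to 60 N. Pads are 16 mm wide; open, the fingers measure 119 mm over their backs; the gripper's body (75 mm by 177 mm) begins 78 mm behind the grasp point.
Start: joints at [1.2, 0.628, 0.038, 1.517, -0.027, 0.996, -0.02], TCP at [0.195, -0.62, 0.179] pointing down, gripper open.
Joint ranges: [-3.06, 3.06], [-0.37, 2.12], [-1.25, 1.32], [0.18, 2.47], [-1.1, 4.24], [0.23, 1.98], [-2.94, 2.94]. Speed limits (rad/s): [2.57, 2.57, 3.14, 3.14, 3.14, 3.14, 3.14].

## Interface

Orientations are given as [roll, pitch, yaw] about the fixed x, y, z axes, in that order (R = Rz(yaw) Ry(pitch) Rx(roll)).
In Python, from cell import * gives the robot as it stands. Calls block until the motion is done:
- move_ptp(position, orientation): joint-space move of the TCP to a pose.
- movel(position, rate=0.15, rotation=None, max_force=None): straight line of the TCP; rotation=None keeps the orientation; rate is the mean speed in m/s. With max_force (N) it stops when the force on the tool has changed by that much, and returns True; else False.
- move_joints(angles): joint-space move.
- set_gripper(opening, strength=None): finger opening in m; strength is the grip in N (None keeps the last); returns when the fingers have stopped.
- hold(seconds).
- ik(position, orientation): joint angles nearest the present ones, or None.
- read_state(): the state.
- camera(name): name is "side" or "top" or "wrist"; returns a dict with "frame" (400x640x3 uint8, red, green, blue), "depth" (400x640 float32, m along the optical axis (not along the pixel's ray), 0 where there is no reading), "camera_matrix" (3x3 intrinsics, pixels), "world_from_camera" (4x4, takes a point from camera to world coordinates). Camera axes: x right, y up, looking along -z (the intrinsics and any distortion apply to the point x, -y, -z); pixel columns grow to the right and rows downward; lengths in m; the calibration is good to about 2 mm. A picture is of the moment at which its call begins.
A pose or a line that the arm cannot do raises PlanningError and nothing moves.
- finish_job(): hands the job in; it is judged then, once.
The state is a dict: "time_s": time; "q": joint angles; "qd": joint speeds; "joint_efforts": joint torques, N m; "ee_pos": TCP position; "ee_rot": TCP orientation; "contact_force": force on the tool from outside, world axes, zero at the start; "torque": the same for the moment, N m; "opening": finger opening in m; "gripper_force": force on a finger pad.
Only numpy, scipy, OpenCV 4.12 (cv2) and the standard library are available. Lean on these libraries where they do the work, as an engineer would, in place of code of your own. Each camera call takes 0.05 s, during which the arm holds its last target. There are 200 camera calls.

## Task

Push the crooked stack of three nested component trays square and fully home into the fence corner of the tray station. Then take off the empty top tray, which clings to the loaded tray below: peel it by first lifting only its free corner (the one diagonally opposite the fence corner) while the corner at the fences stays down, so that the two loaded trays never come up with it and stay home in the fence corner. Finish still holding the empty tray by its rim, level, still and centred above the work mat, at least 10 cm over it and touching nothing else; do not shift the other things on the bench.

Things in the scene. Friction and masses are not known exactly. Their poses are not given: they have to be found in the camera images.
- station: Tray station, fixed: plate 240 (x) x 300 (y) x 6, origin at the centre of its underside, x away from the robot, turned up to 0.25 rad, right or left of the robot (swapped with the mat). Two fence bars 15 thick, tops 49 above the bench: along the far edge (inner face x = +105) and the left edge (inner face y = +135). Near and right sides are open.
- station_home (a point): Where the middle of a tray's underside lies when it is fully home in the fence corner: on the plate's top, 6 above the bench, at station x = +30, y = +35; home trays have their x axis along the station's x.
- bottom_tray: Black formed tray 150 (x) x 200 (y) x 30 high, origin at the centre of its underside; rim 12 wide, 9 tall with upright faces all round the top. Lowest of the stack, loaded with circuit modules, 0.24 to 0.36 kg; slides on the plate (pushing the whole stack takes 3 to 10 N, low on the rims is best). The stack starts 20 to 45 short of each fence, turned up to 0.15 rad. Underside 6, rim top 36 above the bench.
- middle_tray: Black formed tray 150 (x) x 200 (y) x 30 high, origin at the centre of its underside; rim 12 wide, 9 tall with upright faces all round the top. Loaded with modules, 0.25 kg; nested 12 above the bottom tray (rim top 48 above the bench), where it only rests by its weight.
- cover_tray: Black formed tray 150 (x) x 200 (y) x 30 high, origin at the centre of its underside; rim 12 wide, 9 tall with upright faces all round the top. The empty top tray, 0.06 to 0.08 kg, nested 12 above the middle tray: rim top 60 above the bench, rim underside 51, clear of the rim below by 3 (small lugs at the corners). Pinch it across the 12 wide rim, one finger inside, one outside, at most 9 deep; the inside is empty, 28 deep to the floor.
- cover_free_corner (a point): Rim top at the cover tray's near right corner (tray x = -69, y = -94, z = 30): the corner to lift first. Snap clips hidden near the four corners (tray x = +-55, y = +-86) hold the cover to the middle tray: each has 6 of free rise, then holds with about 0.8 N and lets go after 9 to 11 of rise.
- cover_fence_corner (a point): Rim top at the cover tray's far left corner (tray x = +69, y = +94, z = 30), which goes into the fence corner and stays down at first. Four clips pulled at once bring the middle tray up; peeled from the free corner they let go in turn and it stays. Tilted 0.15 rad about this corner (axis from near left to far right corner), the other three are free.
- cover_near_left (a point): Rim top at the cover tray's near left corner (tray x = -69, y = +94, z = 30), one of the two corners between the free and the fence corner (every rim corner bears a stacking stud 8 across, 2 high); it must follow the free corner, not rise together with it.
- cover_far_right (a point): Rim top at the cover tray's far right corner (tray x = +69, y = -94, z = 30), the other of the two corners between; it too follows the free corner.
- mat: Flat blue-grey work mat 240 (x) x 280 (y) x 3, stuck to the bench, turned up to 0.2 rad; origin at the centre of its underside. A circuit board and tweezers lie on it (up to 20 high).
- board: Green circuit board under repair, 100 x 70, 20 high, on the mat; origin: centre of its underside. Leave alone.
- tweezers: Steel tweezers 115 long, lying on the mat; origin: middle of the underside. Leave alone.
- multimeter: Hand-held multimeter 185 x 92 x 48, lying on the left of the bench; origin: centre of its underside. Leave alone.
- ipa_bottle: White plastic bottle, 56 across, 140 high, on the right of the bench; origin: centre of its underside. Leave alone.
- solder_spool: Solder spool, 54 across, 42 high, beyond the mat and station; origin: centre of its underside. Leave alone.
- tape_roll: Roll of tape, 76 across, 19 high, beyond the mat and station; origin: centre of its underside. Leave alone.
- screwdriver: Screwdriver 190 long, lying to the right of the station and mat; origin: middle of its underside. Leave alone.
- screw_dish: Small steel dish, 76 across, 22 high, to the left of the station and mat; origin: centre of its underside. Leave alone.

How it is judged:
By the outcome, as a careful person would: the job done as asked, in the order asked, and still so for the second after the job is handed in, while the arm keeps its last pose, push and grip.
It also fails if it takes over 72 s, if anything falls off the work surface, if the arm or the gripper's body presses on something with over 40 N, if the wrist force passes 120 N, or if a joint passes its speed limit or range.

## Working session

There is one attempt and no reset: what is moved stays moved. The work goes in short steps, each a Python script; the robot and the scene stay as the last script left them, time stands still between calls to the robot, and variables do not carry over. Pictures are saved under pics/ and viewed, at most 10 in all, crops included, and the job is handed in when it is done.

```bash
mkdir -p pics; ls; python3 - <<'E'
from cell import *
import cv2,numpy as np
for n in ["top","side"]:
    c=camera(n); np.savez(n+'.npz',**c)
    cv2.imwrite(f'pics/{n}1.png',c['frame'][:,:,::-1])
    print(n,c['camera_matrix'].tolist(),np.round(c['world_from_camera'],3).tolist(),c.keys())
print(read_state())
E
```

```text
pics
top [[386.9068391207744, 0.0, 316.86015039906766], [0.0, 386.9068391207744, 208.46419560347982], [0.0, 0.0, 1.0]] [[-0.007, 0.992, -0.128, 0.464], [-1.0, -0.005, 0.01, -0.006], [0.009, 0.128, 0.992, 1.368], [0.0, 0.0, 0.0, 1.0]] dict_keys(['frame', 'depth', 'camera_matrix', 'world_from_camera'])
side [[402.45611213738397, 0.0, 321.04771161336083], [0.0, 402.45611213738397, 206.4130678586243], [0.0, 0.0, 1.0]] [[0.955, 0.171, -0.242, 0.354], [-0.296, 0.511, -0.807, -0.862], [-0.014, 0.842, 0.539, 0.647], [0.0, 0.0, 0.0, 1.0]] dict_keys(['frame', 'depth', 'camera_matrix', 'world_from_camera'])
{'time_s': 0.1, 'q': array([ 1.20022247,  0.62921591,  0.03843055,  1.51823268, -0.02699403,
        0.99624849, -0.01999706]), 'qd': array([-7.46465341e-05,  1.06096795e-03, -2.80770156e-04, -3.69873788e-03,
        1.31348442e-03,  1.65026531e-04, -1.06392376e-03]), 'joint_efforts': array([ 3.78041557e-03, -5.50791121e+01,  1.14835605e+00, -1.87114871e+01,
       -5.19585237e-02,  1.92820741e-02,  6.65873245e-05]), 'ee_pos': array([ 0.19490624, -0.61945913,  0.17828157]), 'ee_rot': array([-3.14000565e+00,  9.19662175e-06,  3.04792350e-01]), 'contact_force': array([-0.04281089, -0.04309835,  0.16181453]), 'torque': array([-0.03090877,  0.00587761, -0.00398629]), 'gripper_force': 0.0, 'opening': 0.09402289663026751}
```

View pics/top1.png

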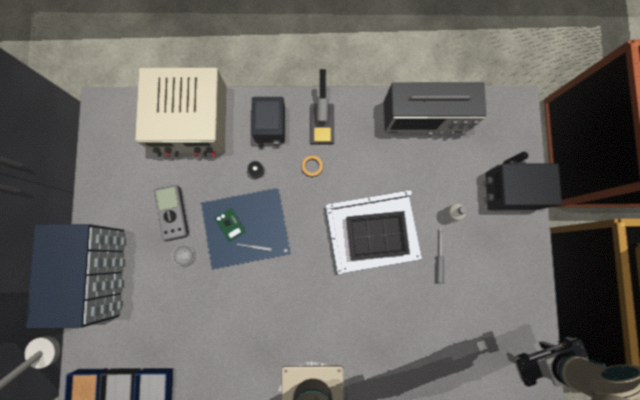

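View pics/side1.png

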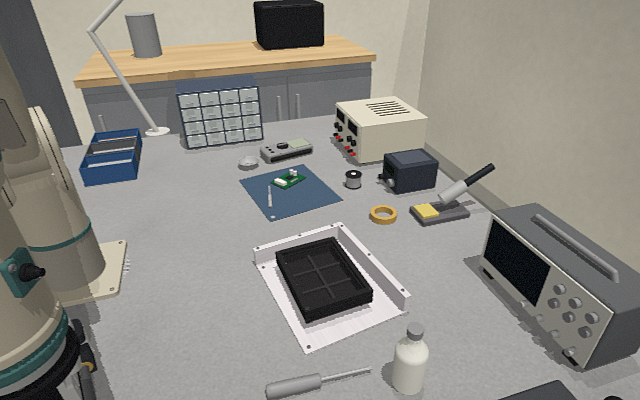

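Top view: robot base at (312,390). The white station is on the right, about (375,233), with the black stack at about (378,236). The blue mat with the board and tweezers is at (246,229). In the side view, the stack sits short of both fences. I'll do a rough measurement, then look with the wrist camera.

```bash
cat > h.py <<'E'
import numpy as np,cv2
from cell import *
def cast(c,uv,z):
    K=c['camera_matrix'];T=c['world_from_camera']
    uv=np.atleast_2d(np.asarray(uv,float)); 
    d=np.c_[(uv[:,0]-K[0,2])/K[0,0],-(uv[:,1]-K[1,2])/K[1,1],-np.ones(len(uv))]@T[:3,:3].T
    z=np.broadcast_to(z,len(uv))
    return T[:3,3]+d*((z-T[2,3])/d[:,2])[:,None]
def rect(p):
    (c,s,a)=cv2.minAreaRect(p[:,:2].astype(np.float32)*1000)
    b=cv2.boxPoints((c,s,a)); e=b[1]-b[0]; a=np.arctan2(e[1],e[0]); a=(a+np.pi/4)%(np.pi/2)-np.pi/4
    return np.array(c)/1000,np.array(s),a
def big(m,k=None):
    m=m.astype(np.uint8); cs,_=cv2.findContours(m,cv2.RETR_EXTERNAL,cv2.CHAIN_APPROX_NONE)
    return max(cs,key=cv2.contourArea)[:,0]
def masks(f):
    h=cv2.cvtColor(f,cv2.COLOR_RGB2HSV); return h[...,0],h[...,1],h[...,2]
E
python3 - <<'E'
from h import *
c=dict(np.load('top.npz')); H,S,V=masks(c['frame'])
roi=np.zeros((400,640),bool); roi[180:290,300:440]=1
print('station',rect(cast(c,big((V>190)&roi),.006)))
print('stack',rect(cast(c,big((V<80)&roi),.06)))
roi=np.zeros((400,640),bool); roi[170:290,190:300]=1
print('mat',rect(cast(c,big((S>70)&(H>95)&(H<120)&roi),.003)))
move_ptp([.47,-.17,.36],[np.pi,0,0])
c=camera('wrist'); np.savez('w1.npz',**c); cv2.imwrite('pics/w1.png',c['frame'][:,:,::-1])
print(np.round(c['world_from_camera'],3).tolist(),c['camera_matrix'][0].tolist(),read_state()['q'],read_state()['time_s'])
E
```

```text
station (array([ 0.55778784, -0.21717159]), array([246.7512207 , 298.64996338]), np.float32(0.16679204))
stack (array([ 0.54035107, -0.22229733]), array([142.84596252, 193.9125824 ]), np.float32(0.09448171))
mat (array([0.57250891, 0.23475992]), array([230.28433228, 268.94125366]), np.float32(0.18673575))
[[-0.001, 0.961, 0.278, 0.551], [-1.0, -0.001, 0.0, -0.171], [0.0, -0.278, 0.961, 0.566], [0.0, 0.0, 0.0, 1.0]] [304.0019994257004, 0.0, 318.265966597729] [ 0.37100909  0.24641444 -0.102548    1.63480058  0.02653271  1.26235582
 -1.30907194] 2.1583
```

View pics/w1.png

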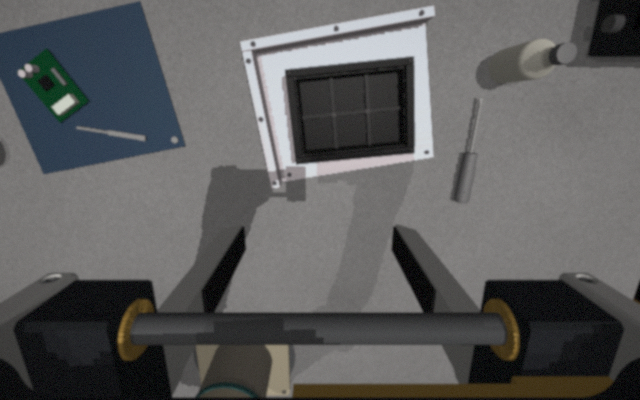

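Wrist view: the station corner (far left) is at about (243,42), and the cover tray rim spans (287,57) to (415,162). The view is clear, so I'll fit edges here.

```bash
cat >> h.py <<'E'
def sides(P,c0,a):
    """fit 4 side lines of an outline; returns dict side->(offset along normal in frame a, angle err)"""
    R=np.array([[np.cos(a),-np.sin(a)],[np.sin(a),np.cos(a)]]); q=(P[:,:2]-c0)@R
    hx,hy=np.percentile(np.abs(q),97,axis=0); out={}
    for n,(i,s,h,o) in {'far':(0,1,hx,hy),'near':(0,-1,hx,hy),'left':(1,1,hy,hx),'right':(1,-1,hy,hx)}.items():
        k=(np.abs(q[:,i]*s-h)<.015)&(np.abs(q[:,1-i])<o-.02)
        t,v=q[k,1-i],q[k,i]
        for _ in range(4):
            f=np.polyfit(t,v,1); r=v-np.polyval(f,t); g=np.abs(r)<max(2*np.median(np.abs(r)),.0008); t,v=t[g],v[g]
        out[n]=(f[1],f[0]*(-1 if i==0 else 1),r.std(),len(t))
    return out
def station_and_stack(c,zt=.06,roi=None):
    H,S,V=masks(c['frame']); res={}
    if roi is None: roi=np.ones(V.shape,bool)
    w=big((V>175)&roi)
    d=np.zeros(V.shape,np.uint8); cv2.fillPoly(d,[w],1)
    blk=big((V<75)&(cv2.erode(d,np.ones((9,9)))>0))
    return w,blk
E
python3 - <<'E'
from h import *
c=dict(np.load('w1.npz'))
w,b=station_and_stack(c,roi=np.arange(400)[:,None]+0*np.arange(640)[None]<200)
print(c['frame'][110,280],c['frame'][150,425],c['frame'][120,200],c['frame'][60,290],c['frame'][100,330],len(w),len(b))
a=.167;c0=np.array([.5578,-.2172])
for z in (.049,.006):
    P=cast(c,w,z); cc,s,aa=rect(P); print(z,cc,s,aa); print({k:np.round(v,4).tolist() for k,v in sides(P,c0,a).items()})
P=cast(c,b,.06); r=rect(P); print('stack',r); print({k:np.round(v,4).tolist() for k,v in sides(P,r[0],r[2]).items()})
E
```

```text
[211 217 222] [169 173 177] [124 124 121] [206 212 219] [52 52 49] 567 423
0.049 [ 0.5470694  -0.22157402] [205.46099854 262.52331543] 0.16442847Traceback (most recent call last):
  File "<stdin>", line 7, in <module>
  File "h.py", line 26, in sides
    f=np.polyfit(t,v,1); r=v-np.polyval(f,t); g=np.abs(r)<max(2*np.median(np.abs(r)),.0008); t,v=t[g],v[g]
    raise TypeError("expected non-empty vector for x")
TypeError: expected non-empty vector for x
```

```bash
sed -i 's/V>175/V>150/' h.py; python3 - <<'E'
from h import *
c=dict(np.load('w1.npz'))
w,b=station_and_stack(c,roi=np.arange(400)[:,None]+0*np.arange(640)[None]<200)
L={}
for z in (.049,.006):
    P=cast(c,w,z); cc,s,aa=rect(P); sd=sides(P,cc,aa); print(z,cc,s,aa); print({k:np.round(v,4).tolist() for k,v in sd.items()})
    L[z]=(cc,aa,sd)
# combine
A=np.median([L[.049][1]+L[.049][2]['far'][1],L[.049][1]+L[.049][2]['left'][1],L[.006][1]+L[.006][2]['right'][1]])
R=lambda a:np.array([[np.cos(a),-np.sin(a)],[np.sin(a),np.cos(a)]])
def pt(z,n):
    cc,aa,sd=L[z]; o=sd[n][0]; v=[o,0] if n in('far','near') else [0,o]
    return (cc+R(aa)@v)@R(A)
x=pt(.049,'far')[0]-.120; y=pt(.049,'left')[1]-.150; y2=pt(.006,'right')[1]+.150; x2=pt(.006,'near')[0]+.12
print('A',A,'x',x,x2,'y',y,y2,'origin',R(A)@[x,y])
P=cast(c,b,.06); r=rect(P); print('stack',r); sd=sides(P,r[0],r[2]); print({k:np.round(v,4).tolist() for k,v in sd.items()})
cc=r[0]+R(r[2])@[(sd['far'][0]+sd['near'][0])/2,(sd['left'][0]+sd['right'][0])/2]
print(cc, 'in station',cc@R(A)-[x,y],r[2]-A)
E
```

```text
0.049 [ 0.54708765 -0.22158539] [207.979599   265.08987427] 0.1651746
{'far': [0.1016, -0.0032, 0.0004, 120.0], 'near': [-0.1026, -0.0056, 0.0004, 91.0], 'left': [0.1315, 0.001, 0.0004, 80.0], 'right': [-0.1314, 0.0021, 0.0004, 88.0]}
0.006 [ 0.54676312 -0.22578053] [225.26237488 287.1184082 ] 0.16517472
{'far': [0.11, -0.0032, 0.0004, 118.0], 'near': [-0.1112, -0.0058, 0.0004, 90.0], 'left': [0.1424, 0.0011, 0.0004, 80.0], 'right': [-0.1423, 0.0018, 0.0004, 87.0]}
A 0.16622154651129073 x 0.48448573482090906 0.5107164836460465 y -0.32752666299663125 -0.30547512315501957 origin [ 0.53199969 -0.24285072]
stack (array([ 0.54050116, -0.22483238]), array([145.90878296, 196.74029541]), np.float32(0.09426832))
{'far': [0.0722, 0.0009, 0.0004, 100.0], 'near': [-0.0722, -0.0016, 0.0004, 88.0], 'left': [0.0974, -0.0028, 0.0004, 63.0], 'right': [-0.097, -0.01, 0.0, 56.0]}
[ 0.54048989 -0.22465493] in station [0.01138381 0.01654023] -0.07195322452032393
```

```bash
python3 - <<'E'
from h import *
for f in('w1','top'):
    c=dict(np.load(f+'.npz')); K=c['camera_matrix'];T=c['world_from_camera'];print(K.tolist())
    D=c['depth']
    pts=[(275,130),(420,110),(335,28),(350,112),(300,59),(200,120),(480,200),(100,160),(243,42),(433,10),(432,155),(278,185)] if f=='w1' else [(345,205),(412,250),(370,198),(378,236),(353,215),(300,300),(460,300),(246,250),(120,300)]
    for u,v in pts:
        d=D[v,u]; p=T[:3,:3]@np.array([(u-K[0,2])/K[0,0]*d,-(v-K[1,2])/K[1,1]*d,-d])+T[:3,3]
        print(f,(u,v),np.round(d,4),np.round(p,4))
E
```

```text
[[304.0019994257004, 0.0, 318.265966597729], [0.0, 304.0019994257004, 193.8207954262291], [0.0, 0.0, 1.0]]
w1 (275, 130) 0.5482 [ 0.5093 -0.0933  0.0079]
w1 (420, 110) 0.5378 [ 0.5438 -0.3513  0.0087]
w1 (335, 28) 0.4648 [ 0.6653 -0.197   0.0495]
w1 (350, 112) 0.5099 [ 0.5411 -0.2245  0.0385]
w1 (300, 59) 0.5164 [ 0.6275 -0.1404  0.0067]
w1 (200, 120) 0.5498 [0.5267 0.0426 0.0011]
w1 (480, 200) 0.5918 [ 0.3746 -0.486   0.0014]
w1 (100, 160) 0.5682 [0.4543 0.2367 0.0029]
w1 (243, 42) 0.4696 [ 0.6459 -0.0552  0.0502]
w1 (433, 10) 0.458 [ 0.6895 -0.3443  0.0496]
w1 (432, 155) 0.5636 [ 0.4632 -0.3821  0.0051]
w1 (278, 185) 0.5334 [ 0.4177 -0.1005  0.0497]
[[386.9068391207744, 0.0, 316.86015039906766], [0.0, 386.9068391207744, 208.46419560347982], [0.0, 0.0, 1.0]]
top (345, 205) 1.3315 [ 0.6458 -0.1159  0.0502]
top (412, 250) 1.3586 [ 0.4913 -0.3526  0.0054]
top (370, 198) 1.3347 [ 0.6696 -0.2026  0.051 ]
top (378, 236) 1.338 [ 0.5396 -0.23    0.0311]
top (353, 215) 1.3776 [ 6.166e-01 -1.480e-01  3.000e-04]
top (300, 300) 1.3368 [0.322  0.0408 0.0016]
top (460, 300) 1.341 [ 0.318  -0.5135  0.0023]
top (246, 250) 1.3541 [0.4949 0.2295 0.0045]
top (120, 300) 1.332 [0.3265 0.6603 0.0008]
```

The wrist contour is the plate inside the fences: 225 x 285 at z = 6 mm, which matches exactly. I'll recompute the station from that.

```bash
python3 - <<'E'
from h import *
c=dict(np.load('w1.npz'))
w,b=station_and_stack(c,roi=np.arange(400)[:,None]+0*np.arange(640)[None]<200)
R=lambda a:np.array([[np.cos(a),-np.sin(a)],[np.sin(a),np.cos(a)]])
P=cast(c,w,.006); cc,s,aa=rect(P); sd=sides(P,cc,aa)
A=aa+np.mean([sd[k][1] for k in sd])
m=cc+R(aa)@[(sd['far'][0]+sd['near'][0])/2,(sd['left'][0]+sd['right'][0])/2]
O=m-R(A)@[-.0075,-.0075]
print('A',A,'O',O,'home',O+R(A)@[.03,.035])
# check by top camera: whole outline
c=dict(np.load('top.npz')); H,S,V=masks(c['frame']); roi=np.zeros((400,640),bool); roi[180:290,300:440]=1
w2=big(((V>165)&roi)); P=cast(c,w2,.006); r=rect(P); s2=sides(P,*[r[0],r[2]])
print('top',r,{k:np.round(v,4).tolist() for k,v in s2.items()})
pc=np.array([.54049,-.22465]); print('stack in station',(pc-O)@R(A), .0943-A)
E
```

```text
A 0.1636711192314984 O [ 0.55238468 -0.21719785] home [ 0.57628081 -0.17777735]
top (array([ 0.55880615, -0.22315073]), array([251.98690796, 311.70315552]), np.float32(0.16392314)) {'far': [0.1241, -0.0025, 0.001, 74.0], 'near': [-0.1232, -0.0007, 0.001, 76.0], 'left': [0.154, 0.0002, 0.0009, 51.0], 'right': [-0.143, -0.0018, 0.0009, 48.0]}
stack in station [-0.01294998 -0.00541443] -0.06937111923149841
```

```bash
cat >> h.py <<'E'
A=.1637; O=np.array([.5524,-.2172])
R2=lambda a:np.array([[np.cos(a),-np.sin(a)],[np.sin(a),np.cos(a)]])
def st(x,y,z): return list(O+R2(A)@[x,y])+[z]
def inst(p): return np.r_[(np.array(p[:2])-O)@R2(A),p[2]]
def rep(t=''):
    s=read_state(); print(t,'t',round(s['time_s'],2),'st',np.round(inst(s['ee_pos']),4),'rot',np.round(s['ee_rot'],3),'F',np.round(s['contact_force'],1),'open',round(s['opening'],4),'g',round(s['gripper_force'],1))
E
python3 - <<'E'
from h import *
o=[np.pi,0,A]
move_ptp(st(-.13,-.005,.12),o)
movel(st(-.13,-.005,.018),rate=.12); rep('down')
print(movel(st(-.042,-.005,.018),rate=.035,max_force=18)); rep('pushed x')
movel(st(-.075,-.005,.018),rate=.08)
movel(st(-.11,-.005,.13),rate=.25); rep()
a=ik(st(.02,-.15,.13),[np.pi,0,A+np.pi/2]);b=ik(st(.02,-.15,.13),[np.pi,0,A-np.pi/2]); print(a,b)
E
```

```text
down t 4.16 st [-0.1294 -0.0053  0.0186] rot [ 3.141e+00 -1.000e-03  1.640e-01] F [ 0.3 -0.2 -0.2] open 0.0943 g 0.0
True
pushed x t 6.28 st [-0.054  -0.0043  0.0171] rot [-3.138  0.013  0.162] F [ 0.   0.  -1.2] open 0.0937 g 0.0
 t 7.28 st [-0.1096 -0.0048  0.1297] rot [-3.137  0.016  0.162] F [-0.5  0.3 -0.2] open 0.0942 g 0.0
[ 0.77351384  0.79329861 -0.50925725  1.40622848  0.41250616  1.04845867
  0.34892255] [ 0.2963347   0.78048524  0.39419807  1.42353821 -0.32644664  1.0022961
 -2.21387294]
```

```bash
python3 - <<'E'
from h import *
move_ptp(st(.02,-.155,.13),[np.pi,0,A+np.pi/2])
movel(st(.022,-.155,.018),rate=.12); rep('down')
print(movel(st(.025,-.06,.018),rate=.035,max_force=18)); rep('pushed y')
movel(st(.025,-.10,.018),rate=.08)
movel(st(.0,-.15,.13),rate=.25)
o=[np.pi,0,A]
move_ptp(st(-.10,.03,.12),o); movel(st(-.09,.03,.018),rate=.12)
print(movel(st(-.042,.03,.018),rate=.035,max_force=18)); rep('x2')
movel(st(-.075,.03,.018),rate=.08); movel(st(-.10,.03,.14),rate=.2)
movel([.44,-.2,.32],rate=.3)
c=camera('wrist'); np.savez('w2.npz',**c); cv2.imwrite('pics/w2.png',c['frame'][:,:,::-1]); rep()
E
```

```text
down t 9.62 st [ 0.0227 -0.1554  0.0189] rot [3.140e+00 1.000e-03 1.734e+00] F [-0.5 -0.4 -0.2] open 0.094 g 0.0
True
pushed y t 11.9 st [ 0.0233 -0.0744  0.0183] rot [-3.141  0.012  1.732] F [-0.1 -1.2  0.5] open 0.0938 g 0.7
True
x2 t 16.52 st [-0.0541  0.0306  0.0168] rot [-3.138  0.017  0.162] F [ 1.4 -0.1 -0.1] open 0.0938 g 0.0
 t 18.5 st [-0.1093  0.0361  0.3175] rot [-3.136  0.021  0.162] F [-1.  -0.4  0.5] open 0.0942 g 0.0
```

View pics/w2.png

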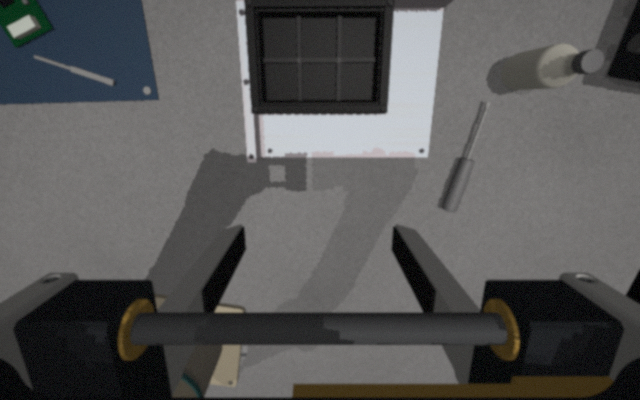

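The stack is tight in the corner. The near rim edge runs from (252,112) to (388,113), parallel to the plate edge at row 157, and the right rim edge is at about u=390. I'll measure the near and right edges.

```bash
python3 - <<'E'
from h import *
c=dict(np.load('w2.npz')); V=c['frame'].max(2).astype(float)
def edge(z,pix,axis):   # subpixel dark/bright crossing (level 120 of ~45/205)
    out=[]
    for u,v in pix:
        r=V[v-8:v+9,u] if axis=='v' else V[v,u-8:u+9]
        g=np.abs(np.diff(r)); k=int(g.argmax()); w=slice(max(k-2,0),k+3); s=(g[w]*(np.arange(17-1)[w]+.5)).sum()/g[w].sum()-8
        out.append((u,v+s) if axis=='v' else (u+s,v))
    P=cast(c,out,z); q=(P[:,:2]-O)@R2(A); return q
q=edge(.06,[(u,113) for u in range(275,375,3)],'v'); f=np.polyfit(q[:,1],q[:,0],1); print('cover near x at y=.035',np.polyval(f,.035),'slope',f[0],(q[:,0]-np.polyval(f,q[:,1])).std())
q=edge(.06,[(391,v) for v in range(15,100,3)],'u'); f=np.polyfit(q[:,0],q[:,1],1); print('cover right y at x=.03',np.polyval(f,.03),'slope',f[0],(q[:,1]-np.polyval(f,q[:,0])).std())
q=edge(.006,[(u,158) for u in range(270,420,3)],'v'); f=np.polyfit(q[:,1],q[:,0],1); print('plate near',np.polyval(f,0),f[0])
q=edge(.006,[(435,v) for v in range(30,145,3)],'u'); f=np.polyfit(q[:,0],q[:,1],1); print('plate right',np.polyval(f,0),f[0],(q[:,1]-np.polyval(f,q[:,0])).std())
E
```

```text
cover near x at y=.035 -0.04377037781377625 slope 0.0013186864149892217 0.00022758233669583028
cover right y at x=.03 -0.0636072155789562 slope 0.0003673826502942442 0.00010391582421358104
plate near -0.11664688851057971 0.01738971415634352
plate right -0.14969235984617096 0.00021078091911595046 0.0002015378427376549
```

```bash
python3 - <<'E'
from h import *
move_ptp(st(-.02,-.059,.11),[np.pi,0,A]); set_gripper(.036,3)
print(movel(st(-.02,-.059,.0525),rate=.08,max_force=6)); rep('down')
set_gripper(.0,3); rep('closed 3N'); s=read_state(); print('F st',R2(A).T@s['contact_force'][:2],s['torque'])
E
```

```text
False
down t 21.33 st [-0.0196 -0.0592  0.0528] rot [ 3.141e+00 -1.000e-03  1.640e-01] F [-0.5  1.1 -0.1] open 0.036 g 0.0
closed 3N t 22.02 st [-0.02   -0.059   0.0525] rot [-3.142  0.     0.164] F [ 1.1 -1.2  0.5] open 0.0005 g 0.0
F st [ 0.85813569 -1.31101286] [-0.00949642 -0.00181079  0.01045007]
```

The fingers closed to zero, so I'll look.

```bash
python3 - <<'E'
from h import *
c=camera('side'); np.savez('s2.npz',**c)
cv2.imwrite('pics/s2.png',cv2.resize(c['frame'][200:360,220:440,::-1],None,fx=3.5,fy=3.5,interpolation=cv2.INTER_CUBIC)); rep()
E
```

```text
t 22.07 st [-0.02   -0.059   0.0525] rot [-3.142  0.     0.164] F [0.3 0.1 0.2] open 0.0008 g 0.0
```

View pics/s2.png

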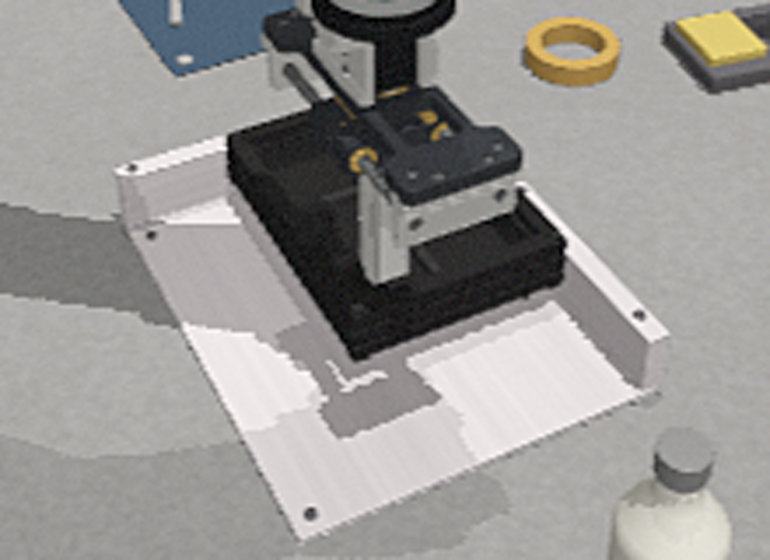

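The side crop shows the closed fingertips at about (385,280), apparently at or just above the right rim. I'll check the rim height and position by depth.

```bash
python3 - <<'E'
from h import *
def pts(c,us):
    K=c['camera_matrix'];T=c['world_from_camera'];D=c['depth']
    for u,v in us:
        d=float(D[v,u]); p=T[:3,:3]@np.array([(u-K[0,2])/K[0,0]*d,-(v-K[1,2])/K[1,1]*d,-d])+T[:3,3]
        print((u,v),np.round(inst(p),4))
c=dict(np.load('w2.npz')); print('w2 rim'); pts(c,[(386,30),(386,60),(386,90),(300,109),(350,109),(384,109),(370,60)])
c=dict(np.load('s2.npz')); K=c['camera_matrix'];T=c['world_from_camera']
p=T[:3,:3].T@(np.array(st(-.02,-.059,.0525))-T[:3,3]); print('tcp pix',K[0,0]*p[0]/-p[2]+K[0,2],-K[1,1]*p[1]/-p[2]+K[1,2])
print('s2'); pts(c,[(325,278),(330,276),(332,281),(330,284),(325,292),(340,288),(365,276),(372,274),(300,265)])
E
```

```text
w2 rim
(386, 30) [ 0.0668 -0.0556  0.0602]
(386, 60) [ 0.0291 -0.058   0.0603]
(386, 90) [-0.0108 -0.0602  0.0621]
(300, 109) [-0.037   0.0638  0.0603]
(350, 109) [-0.037  -0.0094  0.0618]
(384, 109) [-0.0371 -0.059   0.0619]
(370, 60) [ 0.0314 -0.0387  0.0401]
tcp pix 328.6950531437338 288.19388711768784
s2
(325, 278) [-0.0267 -0.0558  0.0811]
(330, 276) [-0.0229 -0.0706  0.097 ]
(332, 281) [ 0.0071 -0.0225  0.0306]
(330, 284) [-0.0147 -0.0547  0.0584]
(325, 292) [-0.0307 -0.0631  0.0501]
(340, 288) [ 0.0045 -0.0633  0.0458]
(365, 276) [ 0.0649 -0.0644  0.0549]
(372, 274) [ 0.082  -0.0655  0.0544]
(300, 265) [-0.0407  0.0416  0.0466]
```

```bash
python3 - <<'E'
from h import *
c=dict(np.load('s2.npz'))
f=cv2.resize(c['frame'][245:315,280:380,::-1],None,fx=7.5,fy=7.5,interpolation=cv2.INTER_CUBIC).astype(float)
cv2.imwrite('pics/s2b.png',(255*np.clip(f/160,0,1)**.5).astype(np.uint8))
E
```

```text
(no output)
```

View pics/s2b.png

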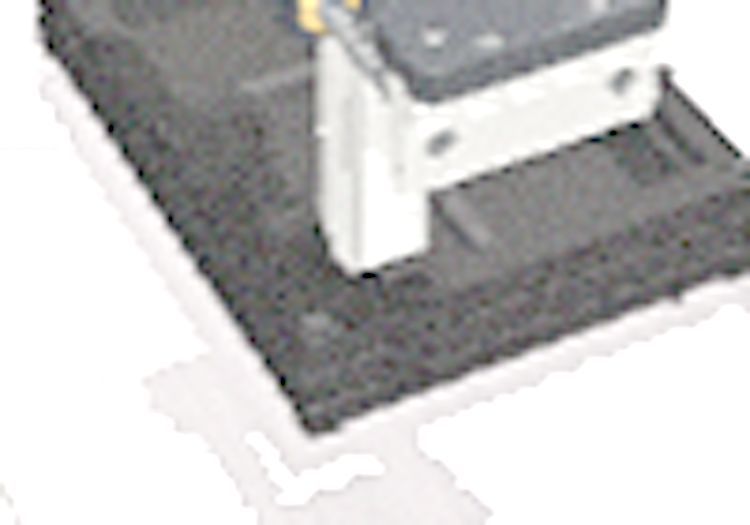

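```bash
python3 - <<'E'
from h import *
c=dict(np.load('w1.npz')); K=c['camera_matrix'];T=c['world_from_camera'];D=c['depth']
print('TCP .47,-.17,.36')
m=(D>0.05)&(D<.26); v,u=np.nonzero(m); d=D[v,u]
P=np.c_[(u-K[0,2])/K[0,0]*d,-(v-K[1,2])/K[1,1]*d,-d]@T[:3,:3].T+T[:3,3]-[.47,-.17,.36]
k=(np.abs(P[:,1])<.07)&(v<300); Q=P[k]; o=Q[:,2].argsort()[:8]; print(np.round(Q[o],4), np.c_[u,v][k][o].tolist())
for z in (0,.02,.04,.06): q=Q[np.abs(Q[:,2]-z)<.004]; print(z,len(q),np.round(q.min(0),3) if len(q) else '',np.round(q.max(0),3) if len(q) else '')
s=dict(np.load('s2.npz')); print(read_state()['q'])
E
```

```text
TCP .47,-.17,.36
[[ 0.0079  0.046   0.0269]
 [ 0.0078 -0.0485  0.0269]
 [ 0.0078 -0.0491  0.0271]
 [-0.0017  0.046   0.0271]
 [ 0.008   0.0472  0.0273]
 [-0.0002  0.0458  0.0274]
 [ 0.0004 -0.0482  0.0275]
 [-0.0043  0.0461  0.0275]] [[244, 226], [393, 226], [394, 226], [245, 240], [242, 226], [245, 238], [392, 237], [245, 244]]
0 0  
0.02 0  
0.04 424 [-0.008 -0.06   0.036] [0.01  0.058 0.044]
0.06 595 [-0.008 -0.06   0.056] [0.01  0.058 0.064]
[ 0.48383323  0.72764436 -0.08928342  1.74226992  0.09492239  0.67589324
 -1.06413838]
```

Depth in both views shows the real fingertips end about 27 mm short of the reported TCP. That explains the missed pinch, and it means the pushes acted high, at about z = 45 mm. I'll define the tip offset, push again low on the rims, then grasp.

```bash
cat >> h.py <<'E'
TIP=.027   # real fingertip end is this much behind the reported TCP
def stt(x,y,z): return st(x,y,z-TIP)
E
python3 - <<'E'
from h import *
movel(stt(-.02,-.08,.13),rate=.25); set_gripper(.094)
move_ptp(stt(.025,-.105,.10),[np.pi,0,A+np.pi/2]); movel(stt(.025,-.10,.021),rate=.15); rep('down')
print(movel(stt(.025,-.06,.021),rate=.035,max_force=16)); rep('y')
movel(stt(.025,-.085,.021),rate=.1); movel(stt(0,-.11,.11),rate=.3)
move_ptp(stt(-.085,.03,.10),[np.pi,0,A]); movel(stt(-.08,.03,.021),rate=.15)
print(movel(stt(-.042,.03,.021),rate=.035,max_force=16)); rep('x')
movel(stt(-.065,.03,.021),rate=.1); movel(stt(-.08,.03,.10),rate=.3)
rep()
E
```

```text
down t 25.71 st [ 0.0257 -0.1002 -0.0054] rot [3.141e+00 1.000e-03 1.735e+00] F [ 0.2 -0.2  1.1] open 0.0937 g 0.0
True
y t 26.58 st [ 0.0249 -0.0745 -0.0055] rot [3.14  0.01  1.734] F [ 1.1 -1.6  0.8] open 0.0944 g 0.7
True
x t 30.11 st [-0.0544  0.0305 -0.0069] rot [-3.139  0.013  0.163] F [ 0.  -0.4 -0.6] open 0.094 g 0.0
 t 30.77 st [-0.079   0.0295  0.0741] rot [-3.14   0.011  0.162] F [ 0.3 -0.4  0.4] open 0.0939 g 0.0
```

```bash
python3 - <<'E'
from h import *
move_ptp(stt(-.02,-.059,.10),[np.pi,0,A]); set_gripper(.036,3)
print(movel(stt(-.02,-.059,.0535),rate=.08,max_force=5)); rep('down')
set_gripper(.0,3); rep('closed 3N'); s=read_state(); print('F st',R2(A).T@s['contact_force'][:2],s['torque'])
c=camera('side'); np.savez('s3.npz',**c)
f=cv2.resize(c['frame'][245:315,280:380,::-1],None,fx=7.5,fy=7.5,interpolation=cv2.INTER_CUBIC).astype(float)
cv2.imwrite('pics/s3.png',(255*np.clip(f/160,0,1)**.5).astype(np.uint8))
E
```

```text
False
down t 33.02 st [-0.0198 -0.059   0.0264] rot [ 3.142 -0.     0.164] F [ 0.3 -0.6  0.4] open 0.036 g 0.0
closed 3N t 33.52 st [-0.0198 -0.0591  0.0268] rot [ 3.141 -0.     0.164] F [-0.3  0.5  2.5] open 0.0117 g 3.0
F st [-0.22963397  0.53743292] [0.04641288 0.04320581 0.01358155]
```

View pics/s3.png

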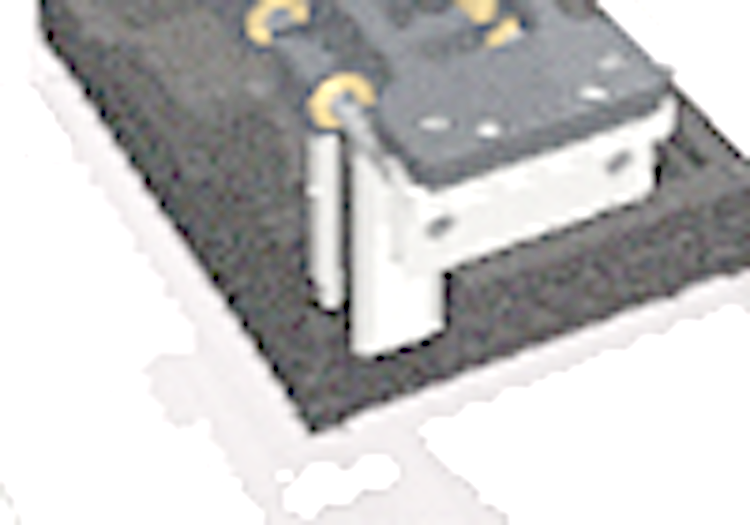

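The rim is pinched: opening 11.7 mm and no side load. Next I'll grip firmly and peel about the fence corner.

```bash
cat >> h.py <<'E'
from scipy.spatial.transform import Rotation as Ro
def peel_pose(p0,r0,th,piv,ax): 
    W=Ro.from_rotvec(th*np.asarray(ax)); return piv+W.apply(np.asarray(p0)-piv),(W*Ro.from_euler('xyz',r0)).as_euler('xyz')
E
python3 - <<'E'
from h import *
set_gripper(.0,45); rep('45N')
s=read_state(); p0,r0=s['ee_pos'],[np.pi,0,A]
piv=np.array(st(.105,.135,.055)); a=np.array([-138,188,0.])/np.hypot(138,188); ax=np.r_[R2(A)@a[:2],0]
np.savez('peel.npz',p0=p0,piv=piv,ax=ax)
print([ik(*peel_pose(p0,r0,t,piv,ax)) is not None for t in (.09,.17)])
for t in np.linspace(.034,.17,5):
    p,r=peel_pose(p0,r0,t,piv,ax); movel(p,rate=.03,rotation=r); rep(f'{t:.2f}')
for n in('side','top'):
    c=camera(n); np.savez(n+'4.npz',**c)
    if n=='side': cv2.imwrite('pics/s4.png',np.clip(255*(cv2.resize(c['frame'][200:340,220:430,::-1],None,fx=3.7,fy=3.7,interpolation=cv2.INTER_CUBIC)/200.)**.5,0,255).astype(np.uint8))
E
```

```text
45N t 33.78 st [-0.0198 -0.0591  0.0268] rot [ 3.141 -0.     0.164] F [0.2 1.2 4.2] open 0.0111 g 45.0
[True, True]
0.03 t 34.19 st [-0.0198 -0.0591  0.0341] rot [3.121 0.027 0.165] F [ 0.2 -0.2 -2.2] open 0.0116 g 45.0
0.07 t 34.59 st [-0.0204 -0.0597  0.0418] rot [3.101 0.054 0.163] F [-0.4  1.  -1.1] open 0.0113 g 45.0
0.10 t 34.99 st [-0.0207 -0.0598  0.0491] rot [3.081 0.082 0.162] F [ 0.6 -0.1  0.5] open 0.0112 g 45.0
0.14 t 35.39 st [-0.0207 -0.0598  0.0564] rot [3.061 0.109 0.16 ] F [-0.3  0.7 -0.5] open 0.0113 g 45.0
0.17 t 35.79 st [-0.0206 -0.0597  0.0638] rot [3.04  0.137 0.158] F [0.2 0.  0.1] open 0.0114 g 45.0
```

View pics/s4.png

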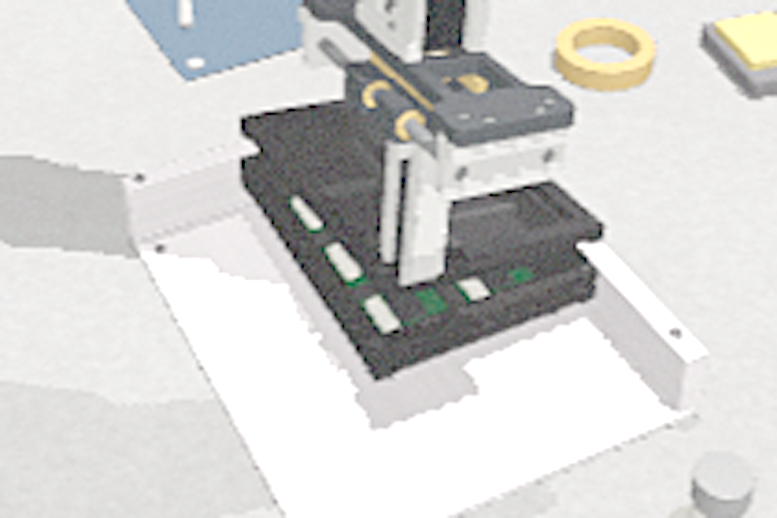

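The free corner is up, the green modules on the middle tray are visible, and the lower trays are still flush with the fences. Next I'll lift, level, check that the lower trays stayed home, and carry the cover to the mat.

```bash
python3 - <<'E'
from h import *
p=np.array(read_state()['ee_pos'])
movel(p+[0,0,.03],rate=.03); rep('up30'); movel(p+[0,0,.12],rate=.12); rep('up120')
c=camera('side'); np.savez('s5.npz',**c)
m=np.array([.5725,.2348]); th=.187
t=m-R2(th)@[.05,.094]
q=np.array(st(-.02,-.059,0)); movel([q[0],q[1],.185],rate=.12,rotation=[np.pi,0,A])
movel([t[0],t[1],.18],rate=.18,rotation=[np.pi,0,th]); hold(.4); rep('mat'); print(read_state()['ee_pos'],t)
for n in('side','top'):
    c=camera(n); np.savez(n+'6.npz',**c); cv2.imwrite(f'pics/{n}6.png',np.clip(255*(c['frame'][...,::-1]/220.)**.6,0,255).astype(np.uint8))
E
```

```text
up30 t 37.04 st [-0.0214 -0.0599  0.0934] rot [3.041 0.137 0.157] F [ 0.2  1.  -0.9] open 0.0111 g 45.0
up120 t 37.94 st [-0.0218 -0.0597  0.1829] rot [3.041 0.138 0.157] F [-0.3 -0.3 -0.4] open 0.0112 g 45.0
mat t 41.15 st [0.0457 0.3475 0.18  ] rot [3.142 0.    0.187] F [-0.5  0.4 -0.6] open 0.0112 g 45.0
[0.54083677 0.13305145 0.180013  ] [0.54084741 0.13314316]
```

View pics/side6.png

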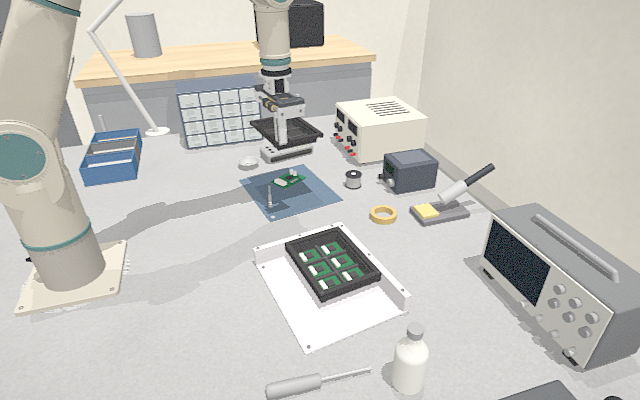

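View pics/top6.png

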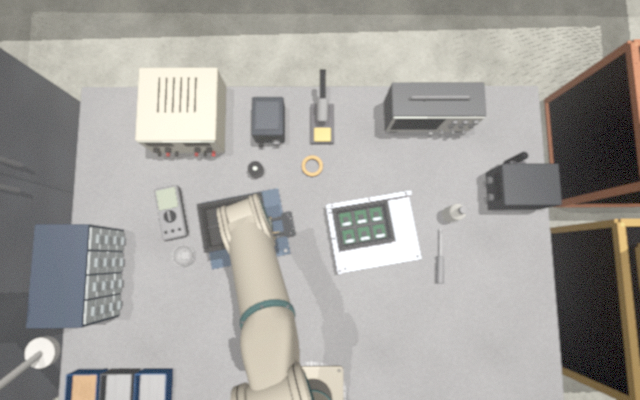

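Side view: the cover is held level over the mat at about (286,130). The two loaded trays are in the fence corner at about (332,262), and nothing else has moved. One numeric check before handing in.

```bash
python3 - <<'E'
from h import *
def cloud(c):
    K=c['camera_matrix'];T=c['world_from_camera'];D=c['depth'];v,u=np.nonzero(D>0);d=D[v,u]
    return np.c_[(u-K[0,2])/K[0,0]*d,-(v-K[1,2])/K[1,1]*d,-d]@T[:3,:3].T+T[:3,3],c['frame'][v,u].max(1)
m=np.array([.5725,.2348])
for n in('side6','top6'):
    P,V=cloud(dict(np.load(n+'.npz'))); q=(P[:,:2]-m)@R2(.187); 
    k=(V<75)&(np.abs(q)<[.1,.13]).all(1)&(P[:,2]>.15)&(P[:,2]<.24); q=np.c_[q,P[:,2]][k]
    print(n,len(q),'x,y,z 2/98%',np.round(np.percentile(q,[2,98],axis=0),3).tolist())
    for nm,s in {'far':q[:,0]>.063,'left':q[:,1]>.086,'right':q[:,1]<-.086,'near':q[:,0]<-.063}.items():
        if s.sum()>8: print('  ',nm,s.sum(),np.round(np.percentile(q[s,2],[50,90]),4))
c=dict(np.load('top6.npz')); H,S,V=masks(c['frame']); roi=np.zeros((400,640),bool); roi[190:262,325:420]=1
r=rect(cast(c,big((V<100)&roi),.048)); print('lower stack st',inst(np.r_[r[0],0])[:2],r[1],r[2]-A)
E
```

```text
side6 1229 x,y,z 2/98% [[-0.071, -0.103, 0.183], [0.073, 0.091, 0.214]]
   far 208 [0.2066 0.2125]
   left 76 [0.2094 0.2121]
   right 291 [0.2088 0.2137]
   near 139 [0.2116 0.2139]
top6 1147 x,y,z 2/98% [[-0.069, -0.094, 0.18], [0.075, 0.096, 0.215]]
   far 286 [0.2103 0.2139]
   left 229 [0.2091 0.2134]
   right 40 [0.2117 0.215 ]
   near 62 [0.2116 0.2149]
lower stack st [0.03206522 0.03538511] [146.09552002 194.76979065] 0.0019512028
```

The cover is level to within about 1.5 mm and centred, with its underside about 18 cm up. The lower stack is home at (32, 35) mm in the station frame, within 2 mrad of square.

```bash
python3 -c "
from cell import *
print(finish_job())"
```

```text
the job is handed in; nothing more can be done
None
```

The job is handed in: the stack was pushed square and home, the cover tray peeled free corner first, and it is now held level and centred about 18 cm over the mat, with both loaded trays still home; the fingertips end about 27 mm short of the reported TCP, so the first pinch missed and I redid the pushes low and the grasp.

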